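# Stand the fallen sample bottle on its card

## Task

The teal-capped amber bottle has fallen over in the white accessory tray beside the cards. Take it out of the tray and set it down upright on the teal card, its whole base on the card, then let go of it. Do not drop or throw it, and leave the other bottles, the lens parts in the tray and the other things on the bench where they are.

Things in the scene. Friction and masses are not known exactly. Their poses are not given: they have to be found in the camera images.
- bottle_teal: Square amber glass bottle, body 40 x 40 mm with slightly rounded edges and 68 mm high, shoulder and neck up to 77 mm, round teal screw cap 26 mm in diameter, 100 mm high over all, about 140 g; paper label with a teal stripe. Origin: centre of its underside; z runs along its axis from base to cap, x and y are normal to its flat sides. It starts fallen over on one flat side on the tray's floor.
- card_teal: Flat teal card, 115 x 115 mm, 3 mm thick, fixed to the bench; origin at the centre of its underside, z up, x and y along its edges. Starts empty; the three cards lie in a row across the bench in any order.
- card_red: Flat red card, 115 x 115 mm, 3 mm thick, fixed to the bench; origin at the centre of its underside, z up, x and y along its edges. The red-capped bottle stands on it.
- card_yellow: Flat yellow card, 115 x 115 mm, 3 mm thick, fixed to the bench; origin at the centre of its underside, z up, x and y along its edges. The yellow-capped bottle stands on it.
- bottle_red: Square amber glass bottle, body 40 x 40 mm with slightly rounded edges and 68 mm high, shoulder and neck up to 77 mm, round red screw cap 26 mm in diameter, 100 mm high over all, about 140 g; paper label with a red stripe. Origin: centre of its underside; z runs along its axis from base to cap, x and y are normal to its flat sides. Stands upright on the red card. Leave it where it is.
- bottle_yellow: Square amber glass bottle, body 40 x 40 mm with slightly rounded edges and 68 mm high, shoulder and neck up to 77 mm, round yellow screw cap 26 mm in diameter, 100 mm high over all, about 140 g; paper label with a yellow stripe. Origin: centre of its underside; z runs along its axis from base to cap, x and y are normal to its flat sides. Stands upright on the yellow card. Leave it where it is.
- tray: White open tray, 280 mm (x) by 260 mm (y), 24 mm high outside, walls and floor 4 mm thick, fixed to the bench; origin at the centre of its underside, z up.
- eyepiece: Black microscope eyepiece standing in the tray, 38 mm in diameter, 48 mm high; origin at the centre of its underside. Leave it where it is.
- objective: Silver objective lens with a thin teal ring, standing in the tray, 34 mm in diameter, 42 mm high; origin at the centre of its underside. Leave it where it is.
- filter: Flat blue filter in a black ring, lying in the tray, 36 mm in diameter, 8 mm high; origin at the centre of its underside. Leave it where it is.
- torch: Small grey torch with a white head, lying on the bench beyond the cards, 25 x 130 mm, 25 mm high, length along y; origin on its underside. Leave it where it is.
- slidebox: Closed dark blue slide box on the bench near the far edge, 77 x 112 mm, 32 mm high; origin at the centre of its underside. Leave it where it is.
There are look-alikes about, which are no part of the job. Leave any green look-alike of the bottle_red alone. There is more than one size of the card_teal; the one meant has the size given above.

How it is judged (in metres and radians):
At the end, for the whole second after the job is handed in: The teal-capped bottle stands upright (within 0.1 rad), at rest and released on the teal card, its centre within 38 mm of the card's centre along both card edges and its underside on the card's top; every other thing is within 30 mm of where it began, and the standing ones still stand (angle between bottle_teal's own z axis and vertical below 0.1 rad and x of bottle_teal in the frame of card_teal between -0.038 and 0.038 m and y of bottle_teal in the frame of card_teal between -0.038 and 0.038 m and z of bottle_teal in the frame of card_teal between -0.002 and 0.008 m and linear speed of bottle_teal below 0.03 m/s and distance of each of bottle_red, bottle_yellow, eyepiece, objective, filter, torch, slidebox from where it was at the start of the episode below 0.03 m and angle between each of bottle_red, bottle_yellow, eyepiece, objective's own z axis and vertical below 0.52 rad); the robot touches nothing.
It fails at once if another thing on the bench is shifted by more than 30 mm (distance of any of bottle_red, bottle_yellow, eyepiece, objective, filter, torch, slidebox from where it was at the start of the episode above 0.03 m).
It fails at once if a standing bottle, the eyepiece or the objective is tipped over (more than 30 degrees) (angle between any of bottle_red, bottle_yellow, eyepiece, objective's own z axis and vertical above 0.52 rad).
It fails at once if the teal-capped bottle is dropped or thrown (faster than 0.6 m/s, a fall of about 2 cm, with no finger touching it) (linear speed of bottle_teal above 0.6 m/s and contact force between the fingers and bottle_teal below 0.05 N).
It also fails if it takes over 45 s, if anything falls off the work surface, if the arm or the gripper's body presses on something with over 40 N, if the wrist force passes 120 N, or if a joint passes its speed limit or range.

## Robot

A 6-joint arm with a two-finger parallel gripper is mounted at the origin on the work surface. World frame = base frame: x ahead of the robot, y to its left, z up, the work surface at z = 0. Lengths are in mm, angles in rad, forces in N, time in s.
With the tool pointing down it reaches from about 350 to 875 mm from the base axis. Payload 4.2 kg.
Tool frame: the origin (TCP) lies at the very end of the fingers, on their centre line; the grasp point (between the pads) lies 19 mm behind it; y points along the fingers, z is the direction in which the jaws open and shut, and the axes are right-handed (so a half turn about y gives the same grasp; the last joint's range is limited). The gripper opens to 85 mm and grips with 20 to 120 N. Pads are 22 mm wide; open, the fingers measure 114 mm over their backs; the gripper's body (76 mm by 85 mm) begins 54 mm behind the grasp point. The pads swing forward as they close: fully open they stand 13 mm farther back than shut.
Start: joints at [-0.87, 0.385, 0.008, 0, -1.194, -0.259], TCP at [267.241, -564.961, 231.312] pointing down, gripper open.
Joint ranges: [-3.14, 3.14], [-1.21, 2.06], [-1.07, 1.41], [-3.16, 2.05], [-2.99, -0.16], [-3.1, 3.1]. Speed limits (rad/s): [2.79, 2.79, 3.14, 3.14, 3.14, 3.14].

## Interface

Orientations are given as a unit quaternion [x, y, z, w].
In Python, from bench import arm gives the robot as it stands.
- The arm moves only by the shell command python3 -m creep 'ROWS'. ROWS is JSON, a list of rows, each an object with "delta_pos": the shift along the tool's x, y, z in mm, a list of three; "rot": the turn, a rotation vector about the tool's x, y, z in rad, a list of three; "jaw": the finger opening in mm, from 0 to 85.4. A call has exactly 10 rows; each row shifts and turns the commanded pose from where the row before left it, along the tool's axes as they then stand; what a row does not reach is not made up. A row lasts 1/12 s, in which the tool goes at most 41.7 mm and 7.16 degrees, less where a joint would pass 70% of its speed; a pose out of reach is approached as far as the arm can. A call is refused whole if a number of a shift passes 41.7 or a number of a turn 0.125, either way. A call with a gripper value outside its range is refused whole. The fingers move at their own pace and stop on an object; the grip force is fixed at half the most. Time passes only in rows, so rows that do not move let the fingers close, or fill a call up. It gives the time, the measured TCP pose, the force and the opening at its end, in the units of the state.
- arm.read_state(): the state, without advancing time (a new reading comes with each control period).
- arm.get_image(name): name is "side" or "top" or "wrist"; returns the picture (400x640x3 uint8, red, green, blue); there is no depth.
- arm.calibration(name): a dict with "intrinsics" (3x3 intrinsics, pixels), "R" (3x3) and "t" (3): a world point X has camera coordinates R X + t. Camera axes: x right, y down, z forward; pixel columns grow to the right and rows downward; lengths in mm; the calibration is good to about 2 mm. A picture is of the moment at which its call begins: read the wrist's pose just before it. calibration takes no time and is no camera call; for the wrist camera it gives the pose at the moment of the call.
- arm.job_done(): hands the job in, once; it reports no verdict.
Trained networks look in the newest picture that a camera, given by its name, has taken for a name from the list of things; names that differ only in an ending like _2 or _b are one class to them, and where a whole thing is asked for, a point or a joint stands for the part that bears it (a point fixed in the world has none). Each returns a list of dicts, best first, with "p" (0 to 1); they miss things now and then, are a little off and sometimes report something else, mostly with a low value. They report only what shows in the picture. A call takes as long as a camera call. They do not tell look-alikes from the thing itself.
- arm.find_in(camera, target): "location" ([column, row] in pixels, amid what is visible of it).
- arm.masks_of(camera, target): "pixels" (400x640 bool, what is visible of it) and "location" ([column, row] in pixels, amid what is visible of it).
The state is a dict: "clock": time; "joints": joint angles; "joint_vel": joint speeds; "joint_efforts": joint torques, N m; "position": TCP position; "ee_rot": TCP orientation; "contact_force": force on the tool from outside, world axes, zero at the start; "wrist_torque": the same for the moment, N m; "gripper_width": finger opening in mm.
Only numpy, scipy, OpenCV 4.12 (cv2) and the standard library are available. Lean on these libraries where they do the work, as an engineer would, in place of code of your own. Each camera call takes 0.05 s, during which the arm holds its last target. There are 200 camera calls.

## Working session

There is one attempt and no reset: what is moved stays moved. The work goes in short steps, Python scripts to look and compute and a shell command to move; the robot and the scene stay as the last step left them, time stands still between calls to the robot, and variables do not carry over. Pictures are saved under pics/ and viewed, about 8 in all and at most 12, crops included, and the job is handed in when it is done.

```bash
mkdir -p pics; ls; python3 - <<'E'
from bench import arm
import cv2,numpy as np
for n in ["top","side"]:
    im=arm.get_image(n); cv2.imwrite(f"pics/{n}0.png",im[:,:,::-1])
    c=arm.calibration(n); print(n,np.round(c["intrinsics"],1).tolist(),np.round(c["R"],3).tolist(),np.round(c["t"],1).tolist())
    for t in ["bottle_teal","card_teal","tray"]:
        print(t,[(np.round(d["location"]).tolist(),round(d["p"],2)) for d in arm.find_in(n,t)][:5])
print(arm.read_state())
E
```

```text
pics
top [[418.1, 0.0, 314.0], [0.0, 418.1, 199.4], [0.0, 0.0, 1.0]] [[-0.028, -1.0, 0.005], [-0.993, 0.027, -0.112], [0.112, -0.009, -0.994]] [-23.9, 590.2, 1048.5]
bottle_teal [([220.0, 217.0], 0.85)]
card_teal [([310.0, 207.0], 0.94), ([238.0, 122.0], 0.8), ([337.0, 278.0], 0.63)]
tray [([205.0, 225.0], 0.78)]
side [[462.3, 0.0, 322.5], [0.0, 462.3, 202.2], [0.0, 0.0, 1.0]] [[0.999, -0.048, 0.008], [-0.031, -0.751, -0.66], [0.038, 0.659, -0.751]] [-576.0, 16.7, 1493.9]
bottle_teal [([308.0, 151.0], 0.92)]
card_teal [([322.0, 209.0], 0.96), ([263.0, 225.0], 0.66), ([386.0, 165.0], 0.61), ([309.0, 149.0], 0.44), ([326.0, 282.0], 0.38)]
tray [([308.0, 162.0], 0.57)]
{'clock': 0.4, 'joints': array([-8.70413015e-01,  3.84848128e-01,  7.73428218e-03, -6.89793119e-05,
       -1.19401892e+00, -2.58613260e-01]), 'joint_vel': array([ 0.00086696, -0.00149263,  0.00149805,  0.00167065,  0.00033641,
        0.00033634]), 'joint_efforts': array([ 2.82165420e-04, -3.91586566e+01,  1.88328069e+01,  4.18456391e+00,
       -1.50687771e-03,  2.70579655e-06]), 'position': array([ 267.2007905 , -564.89563592,  231.14735127]), 'ee_rot': array([-0.68981283, -0.15487879,  0.15494831,  0.69004482]), 'contact_force': array([-0.43173754,  0.12840866,  0.59093609]), 'wrist_torque': array([ 0.01611607,  0.03044239, -0.00168325]), 'gripper_width': 85.43082411011154}
```

View pics/top0.png

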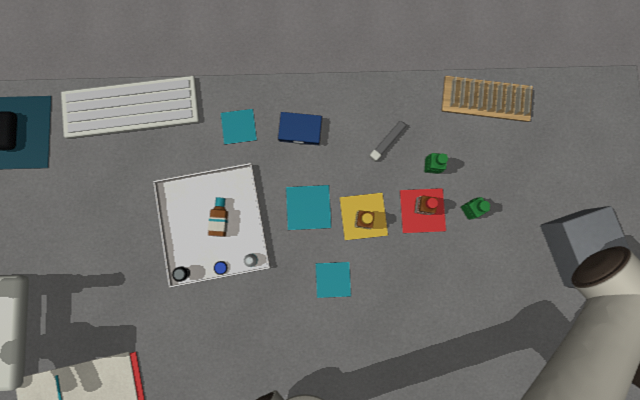

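View pics/side0.png

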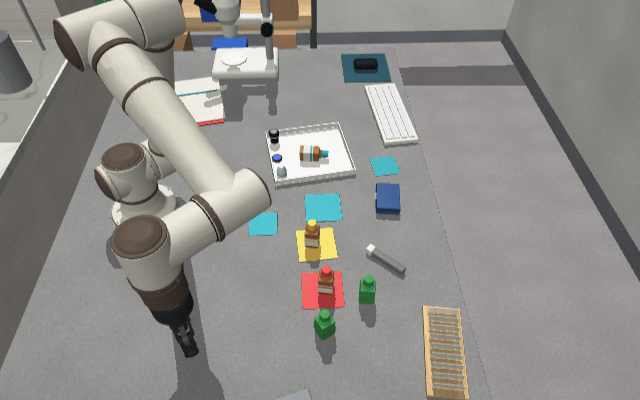

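The top view shows the fallen teal-capped bottle at (218,217), with its cap toward +x (the top of the image). There are three teal cards: (308,207) about 44 px wide, and (238,126) and (333,280) both about 34 px. I take the 44 px one, since it matches the 43–45 px yellow and red cards. I'll confirm in a crop and measure.

```bash
cat > h.py <<'E'
from bench import arm
import cv2,numpy as np
from scipy.spatial.transform import Rotation as R
def ray(cam,px,z,c=None):
    c=c or arm.calibration(cam); K,Rm,t=(np.array(c[k]) for k in("intrinsics","R","t"))
    d=Rm.T@np.linalg.solve(K,[px[0],px[1],1.]); o=-Rm.T@t
    return o+d*(z-o[2])/d[2]
def st():
    s=arm.read_state(); M=R.from_quat(s["ee_rot"]).as_matrix()
    print("t",round(s["clock"],2),"tcp",np.round(s["position"],1),"q",np.round(s["joints"],2),"F",np.round(s["contact_force"],1),"w",round(s["gripper_width"],1)); print(np.round(M,3).tolist()); return s,M
E
python3 - <<'E'
from h import *
im=arm.get_image("top")
cr=cv2.resize(im[110:310,140:460],None,fx=2.5,fy=2.5,interpolation=cv2.INTER_CUBIC); cv2.imwrite("pics/crop1.png",cr[:,:,::-1])
for d in arm.masks_of("top","card_teal"):
    m=d["pixels"].astype(np.uint8); b=cv2.minAreaRect(cv2.findNonZero(m)); p=cv2.boxPoints(b)
    P=np.array([ray("top",q,3) for q in p]); print("card",d["p"],np.round(b[0]),"ctr",P.mean(0).round(1),"sides",np.linalg.norm(P-np.roll(P,1,0),axis=1).round(0),"ang",np.degrees(np.arctan2(*(P[1]-P[0])[1::-1])).round(1))
d=arm.masks_of("top","bottle_teal")[0]
b=cv2.minAreaRect(cv2.findNonZero(d["pixels"].astype(np.uint8))); p=cv2.boxPoints(b); P=np.array([ray("top",q,30) for q in p]);print("bottle",b,P.round(1).tolist(),P.mean(0).round(1))
for t in["eyepiece","objective","filter","bottle_yellow","bottle_red"]:
    print(t,[(ray("top",e["location"],25).round(0).tolist(),round(e["p"],2)) for e in arm.find_in("top",t)[:2]])
st()
E
```

```text
card 0.93 [238. 126.] ctr [799.7 158.9   3. ] sides [91. 89. 91. 88.] ang -84.1
card 0.87 [309. 207.] ctr [573.4 -25.8   3. ] sides [116. 116. 116. 114.] ang -89.1
card 0.6 [333. 279.] ctr [381.8 -84.6   3. ] sides [88. 89. 88. 88.] ang -89.3
bottle ((218.6106719970703, 216.78277587890625), (19.28411102294922, 38.38715362548828), 5.194429397583008) [[505.3, 236.2, 30.0], [604.0, 227.3, 30.0], [598.0, 177.6, 30.0], [499.5, 187.0, 30.0]] [551.7 207.   30. ]
eyepiece [([404.0, 309.0, 25.0], 0.52)]
objective [([421.0, 200.0, 25.0], 0.61), ([434.0, 133.0, 25.0], 0.58)]
filter [([425.0, 198.0, 25.0], 0.45)]
bottle_yellow [([527.0, -171.0, 25.0], 0.63)]
bottle_red [([574.0, -333.0, 25.0], 0.79), ([531.0, -169.0, 25.0], 0.69)]
t 0.8 tcp [ 267.2 -565.   231.3] q [-0.87  0.38  0.01  0.   -1.19 -0.26] F [-0.4 -0.5 -0. ] w 85.6
[[0.904, 0.0, -0.428], [0.428, -0.0, 0.904], [0.0, -1.0, -0.0]]
```

View pics/crop1.png

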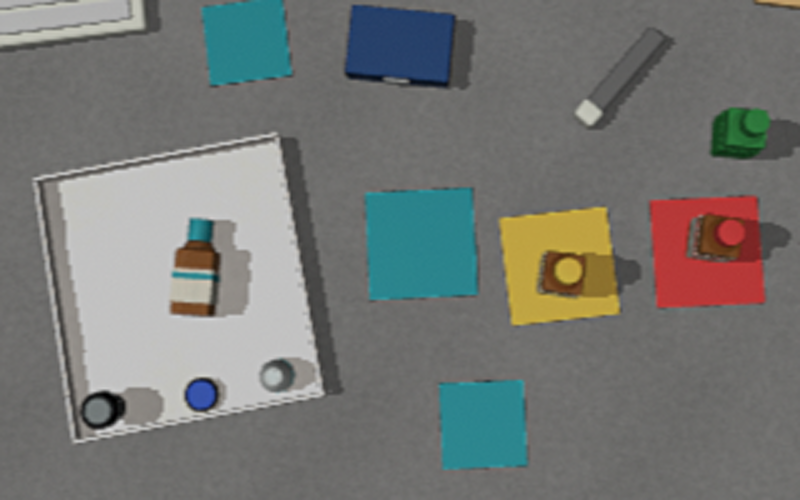

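The crop confirms it: the card at (308,207) is the 115 mm one, centred near (573,-26) mm, and the other two measure about 89 mm. The fallen bottle has the teal cap and stripe, lying base to cap along about +x with a yaw near -5.5°. The eyepiece, filter and objective are at the tray's near edge, clear of the grasp. I'm moving above the bottle.

```bash
python3 -m creep '[{"delta_pos":[28.5,-1,29.2],"rot":[0,0,0],"jaw":85},{"delta_pos":[28.5,-1,29.2],"rot":[0,0,0],"jaw":85},{"delta_pos":[28.5,-1,29.2],"rot":[0,0,0],"jaw":85},{"delta_pos":[28.5,-1,29.2],"rot":[0,0,0],"jaw":85},{"delta_pos":[28.5,-1,29.2],"rot":[0,0,0],"jaw":85},{"delta_pos":[28.5,-1,29.2],"rot":[0,0,0],"jaw":85},{"delta_pos":[28.5,-1,29.2],"rot":[0,0,0],"jaw":85},{"delta_pos":[28.5,-1,29.2],"rot":[0,0,0],"jaw":85},{"delta_pos":[28.5,-1,29.2],"rot":[0,0,0],"jaw":85},{"delta_pos":[28.5,-1,29.2],"rot":[0,0,0],"jaw":85}]'
python3 -m creep '[{"delta_pos":[28.5,-1,29.2],"rot":[0,0,0],"jaw":85},{"delta_pos":[28.5,-1,29.2],"rot":[0,0,0],"jaw":85},{"delta_pos":[28.5,-1,29.2],"rot":[0,0,0],"jaw":85},{"delta_pos":[28.5,-1,29.2],"rot":[0,0,0],"jaw":85},{"delta_pos":[28.5,-1,29.2],"rot":[0,0,0],"jaw":85},{"delta_pos":[28.5,-1,29.2],"rot":[0,0,0],"jaw":85},{"delta_pos":[28.5,-1,29.2],"rot":[0,0,0],"jaw":85},{"delta_pos":[28.5,-1,29.2],"rot":[0,0,0],"jaw":85},{"delta_pos":[28.5,-1,29.2],"rot":[0,0,0],"jaw":85},{"delta_pos":[28.5,-1,29.2],"rot":[0,0,0],"jaw":85}]'
python3 -m creep '[{"delta_pos":[0,0,0],"rot":[0,0.107,0],"jaw":85},{"delta_pos":[0,0,0],"rot":[0,0.107,0],"jaw":85},{"delta_pos":[0,0,0],"rot":[0,0.107,0],"jaw":85},{"delta_pos":[0,0,0],"rot":[0,0.107,0],"jaw":85},{"delta_pos":[0,0,0],"rot":[0,0.107,0],"jaw":85},{"delta_pos":[0,0,0],"rot":[0,0,0],"jaw":85},{"delta_pos":[0,0,0],"rot":[0,0,0],"jaw":85},{"delta_pos":[0,0,0],"rot":[0,0,0],"jaw":85},{"delta_pos":[0,0,0],"rot":[0,0,0],"jaw":85},{"delta_pos":[0,0,0],"rot":[0,0,0],"jaw":85}]'
cat > look.py <<'E'
from h import *
import sys
st(); c=arm.calibration("wrist"); im=arm.get_image("wrist"); cv2.imwrite("pics/%s.png"%sys.argv[1],im[:,:,::-1])
print("cam at",(-np.array(c["R"]).T@c["t"]).round(0),"fwd",np.array(c["R"])[2].round(2))
for d in arm.masks_of("wrist","bottle_teal")[:2]:
    b=cv2.minAreaRect(cv2.findNonZero(d["pixels"].astype(np.uint8))); p=cv2.boxPoints(b)
    print(round(d["p"],2),p.round(0).tolist(),[ray("wrist",q,44,c).round(1).tolist() for q in p])
E
python3 look.py w1
```

```text
clock: 1.63
position: [400.2, -177.3, 241.8]
ee_rot: [0.69, 0.155, -0.154, -0.69]
contact_force: [0.1, 0.3, 0.4]
gripper_width: 84.9
clock: 2.47
position: [533.0, 208.8, 251.7]
ee_rot: [-0.69, -0.155, 0.155, 0.69]
contact_force: [0.3, -0.4, -0.4]
gripper_width: 85.1
clock: 3.3
position: [532.8, 206.6, 251.3]
ee_rot: [-0.706, 0.033, -0.033, 0.706]
contact_force: [0.5, -0.2, -0.3]
gripper_width: 84.9
t 3.3 tcp [532.8 206.6 251.3] q [ 0.65  0.28 -0.09 -0.   -1.2  -2.32] F [ 0.5 -0.2 -0.3] w 84.9
[[0.996, -0.0, 0.092], [-0.092, 0.0, 0.996], [-0.0, -1.0, 0.0]]
cam at [462. 213. 394.] fwd [ 0.28 -0.02 -0.96]
0.9 [[308.0, 136.0], [344.0, 136.0], [344.0, 221.0], [308.0, 221.0]] [[496.5, 193.9, 44.0], [500.2, 233.8, 44.0], [601.2, 226.5, 44.0], [597.2, 183.4, 44.0]]
```

View pics/w1.png

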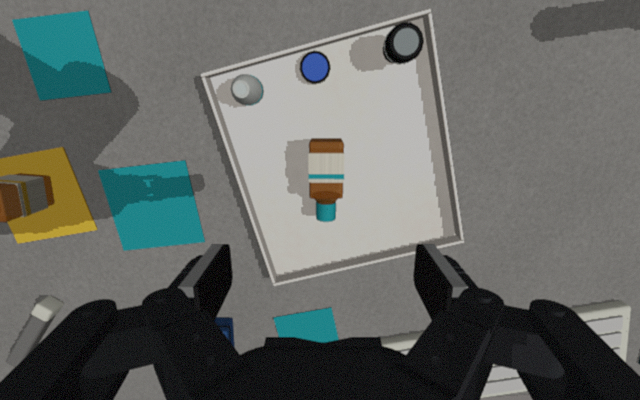

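The wrist view shows the bottle axis vertical in the image at column 326, from the base at row 138 to the cap at row 221, so the jaws are already square to it. To keep the hand clear of the bench when placing, I'll grip tilted +40° and set down at -50°.

```bash
python3 -m creep '[{"delta_pos":[0,0,0],"rot":[0,0,0.117],"jaw":85},{"delta_pos":[0,0,0],"rot":[0,0,0.117],"jaw":85},{"delta_pos":[0,0,0],"rot":[0,0,0.117],"jaw":85},{"delta_pos":[0,0,0],"rot":[0,0,0.117],"jaw":85},{"delta_pos":[0,0,0],"rot":[0,0,0.117],"jaw":85},{"delta_pos":[0,0,0],"rot":[0,0,0.117],"jaw":85},{"delta_pos":[0,0,0],"rot":[0,0,0],"jaw":85},{"delta_pos":[0,0,0],"rot":[0,0,0],"jaw":85},{"delta_pos":[0,0,0],"rot":[0,0,0],"jaw":85},{"delta_pos":[0,0,0],"rot":[0,0,0],"jaw":85}]' >/dev/null
python3 - <<'E'
from h import *
s,M=st(); G=np.array([547,209,30]); T=G+19*M[:,1]; T[2]=14; print("T",T,"d tool",(M.T@(T-s["position"])).round(1))
E
```

```text
t 4.23 tcp [532.5 206.8 252.7] q [ 0.46  0.62  0.43 -0.37 -1.97 -2.16] F [ 0.1 -0.3  0.8] w 85.1
[[0.762, -0.641, 0.092], [-0.07, 0.06, 0.996], [-0.643, -0.766, 0.001]]
T [534.82952159 210.13931373  14.        ] d tool [155.1 181.5   3.3]
```

```bash
python3 -m creep '[{"delta_pos":[25.8,16.9,0.6],"rot":[0,0,0],"jaw":85},{"delta_pos":[25.8,16.9,0.6],"rot":[0,0,0],"jaw":85},{"delta_pos":[25.8,16.9,0.6],"rot":[0,0,0],"jaw":85},{"delta_pos":[25.8,16.9,0.6],"rot":[0,0,0],"jaw":85},{"delta_pos":[25.8,16.9,0.6],"rot":[0,0,0],"jaw":85},{"delta_pos":[25.8,16.9,0.6],"rot":[0,0,0],"jaw":85},{"delta_pos":[0,10,0],"rot":[0,0,0],"jaw":85},{"delta_pos":[0,10,0],"rot":[0,0,0],"jaw":85},{"delta_pos":[0,0,0],"rot":[0,0,0],"jaw":85},{"delta_pos":[0,0,0],"rot":[0,0,0],"jaw":85}]' >/dev/null
python3 - <<'E'
from h import *
s,M=st(); G=np.array([547,209,30]); T=G+19*M[:,1]; T[2]=14; print("T",T,"d tool",(M.T@(T-s["position"])).round(1))
E
python3 look.py w2
```

```text
t 5.07 tcp [572.9 207.1  60.8] q [ 0.44  0.85  0.36 -0.33 -1.7  -2.04] F [ 0.7 -0.5  0.3] w 85.5
[[0.762, -0.641, 0.092], [-0.069, 0.06, 0.996], [-0.643, -0.765, 0.001]]
T [534.8269028  210.13274211  14.        ] d tool [ 0.9 60.4 -0.5]
t 5.07 tcp [572.9 207.1  60.8] q [ 0.44  0.85  0.36 -0.33 -1.7  -2.04] F [ 0.7 -0.5  0.3] w 85.5
[[0.762, -0.641, 0.092], [-0.069, 0.06, 0.996], [-0.643, -0.765, 0.001]]
cam at [610. 204. 215.] fwd [-0.4   0.04 -0.91]
0.56 [[287.0, 151.0], [357.0, 151.0], [357.0, 319.0], [287.0, 319.0]] [[503.6, 190.7, 44.0], [507.6, 235.3, 44.0], [606.5, 221.8, 44.0], [603.2, 186.2, 44.0]]
```

View pics/w2.png

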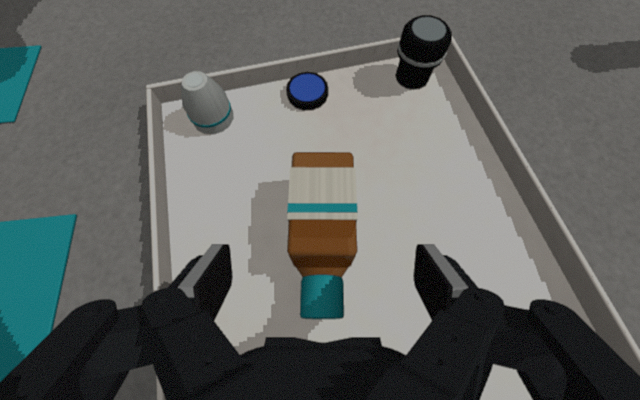

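The wrist view shows the bottle centred between the fingers (column 322), with its base edge at row 152. I'm going in and closing.

```bash
python3 -m creep '[{"delta_pos":[0.5,15,0],"rot":[0,0,0],"jaw":85},{"delta_pos":[0.5,15,0],"rot":[0,0,0],"jaw":85},{"delta_pos":[0.5,15,0],"rot":[0,0,0],"jaw":85},{"delta_pos":[0.5,15,0],"rot":[0,0,0],"jaw":85},{"delta_pos":[0,0,0],"rot":[0,0,0],"jaw":85},{"delta_pos":[0,0,0],"rot":[0,0,0],"jaw":30},{"delta_pos":[0,0,0],"rot":[0,0,0],"jaw":30},{"delta_pos":[0,0,0],"rot":[0,0,0],"jaw":30},{"delta_pos":[0,0,0],"rot":[0,0,0],"jaw":30},{"delta_pos":[0,0,0],"rot":[0,0,0],"jaw":30}]'
python3 -m creep '[{"delta_pos":[0,0,0],"rot":[0,0,0],"jaw":30},{"delta_pos":[0,0,0],"rot":[0,0,0],"jaw":30},{"delta_pos":[0,0,0],"rot":[0,0,0],"jaw":30},{"delta_pos":[0,0,0],"rot":[0,0,0],"jaw":30},{"delta_pos":[0,0,0],"rot":[0,0,0],"jaw":30},{"delta_pos":[0,0,0],"rot":[0,0,0],"jaw":30},{"delta_pos":[0,0,0],"rot":[0,0,0],"jaw":30},{"delta_pos":[0,0,0],"rot":[0,0,0],"jaw":30},{"delta_pos":[0,0,0],"rot":[0,0,0],"jaw":30},{"delta_pos":[0,0,0],"rot":[0,0,0],"jaw":30}]'
```

```text
clock: 6.0
position: [536.9, 210.1, 12.6]
ee_rot: [-0.652, 0.273, 0.211, 0.675]
contact_force: [1.8, -0.1, 3.6]
gripper_width: 39.6
clock: 6.83
position: [536.9, 210.1, 12.6]
ee_rot: [-0.652, 0.273, 0.211, 0.675]
contact_force: [1.9, -0.3, 6.2]
gripper_width: 39.2
```

```bash
python3 -m creep '[{"delta_pos":[-6,-8,0],"rot":[0,0,0],"jaw":30},{"delta_pos":[-19.3,-23,0],"rot":[0,0,0],"jaw":30},{"delta_pos":[-19.3,-23,0],"rot":[0,0,0],"jaw":30},{"delta_pos":[-19.3,-23,0],"rot":[0,0,0],"jaw":30},{"delta_pos":[-19.3,-23,0],"rot":[0,0,0],"jaw":30},{"delta_pos":[-19.3,-23,0],"rot":[0,0,0],"jaw":30},{"delta_pos":[0,0,-25],"rot":[0,0,0],"jaw":30},{"delta_pos":[0,0,-30],"rot":[0,0,0],"jaw":30},{"delta_pos":[0,0,-30],"rot":[0,0,0],"jaw":30},{"delta_pos":[0,0,-30],"rot":[0,0,0],"jaw":30}]'
python3 -m creep '[{"delta_pos":[0,0,-30],"rot":[0,0,0],"jaw":30},{"delta_pos":[0,0,-30],"rot":[0,0,0],"jaw":30},{"delta_pos":[0,0,-30],"rot":[0,0,0],"jaw":30},{"delta_pos":[0,0,-20],"rot":[0,0,0],"jaw":30},{"delta_pos":[0,0,-10],"rot":[0,0,0],"jaw":30},{"delta_pos":[0,0,0],"rot":[0,0,-0.1],"jaw":30},{"delta_pos":[0,0,0],"rot":[0,0,-0.12],"jaw":30},{"delta_pos":[0,0,0],"rot":[0,0,-0.12],"jaw":30},{"delta_pos":[0,0,0],"rot":[0,0,-0.12],"jaw":30},{"delta_pos":[0,0,0],"rot":[0,0,-0.12],"jaw":30}]'
python3 -m creep '[{"delta_pos":[0,0,0],"rot":[0,0,-0.12],"jaw":30},{"delta_pos":[0,0,0],"rot":[0,0,-0.12],"jaw":30},{"delta_pos":[0,0,0],"rot":[0,0,-0.12],"jaw":30},{"delta_pos":[0,0,0],"rot":[0,0,-0.12],"jaw":30},{"delta_pos":[0,0,0],"rot":[0,0,-0.12],"jaw":30},{"delta_pos":[0,0,0],"rot":[0,0,-0.12],"jaw":30},{"delta_pos":[0,0,0],"rot":[0,0,-0.12],"jaw":30},{"delta_pos":[0,0,0],"rot":[0,0,-0.12],"jaw":30},{"delta_pos":[0,0,0],"rot":[0,0,-0.03],"jaw":30},{"delta_pos":[0,0,0],"rot":[0,0,0],"jaw":30}]'
python3 - <<'E'
from h import *
s,M=st()
M0=R.from_quat([-0.652,0.273,0.211,0.675]).as_matrix()
b=M0.T@(np.array([502.5,213,24])-[536.9,210.1,12.6]); ax=M0.T@[.9955,-.095,0]
B=s["position"]+M@b; print("base now",B.round(1),"axis",(M@ax).round(3)); print("d tool to card",(M.T@(np.array([573.4,-25.8,3])-B)).round(1))
im=arm.get_image("side"); cv2.imwrite("pics/s1.png",cv2.resize(im[100:320,220:460],None,fx=2.5,fy=2.5)[:,:,::-1])
E
```

```text
clock: 7.67
position: [525.4, 94.5, 171.6]
ee_rot: [-0.652, 0.274, 0.212, 0.675]
contact_force: [0.2, -0.3, -2.6]
gripper_width: 39.7
clock: 8.5
position: [515.5, -23.4, 172.3]
ee_rot: [-0.703, 0.073, 0.008, 0.708]
contact_force: [-1.2, 0.6, -1.2]
gripper_width: 39.3
clock: 9.33
position: [537.7, -55.7, 211.4]
ee_rot: [0.712, 0.153, 0.236, -0.643]
contact_force: [0.1, -1.3, -1.8]
gripper_width: 39.5
t 9.33 tcp [537.7 -55.7 211.4] q [ 0.08  0.03 -0.94  1.26 -0.18 -2.98] F [ 0.1 -1.3 -1.8] w 39.5
[[0.841, 0.522, 0.139], [-0.085, -0.125, 0.988], [0.534, -0.844, -0.061]]
base now [516.3 -54.8 182. ] axis [0.307 0.014 0.951]
d tool to card [-50.  177.2  47.6]
```

View pics/s1.png

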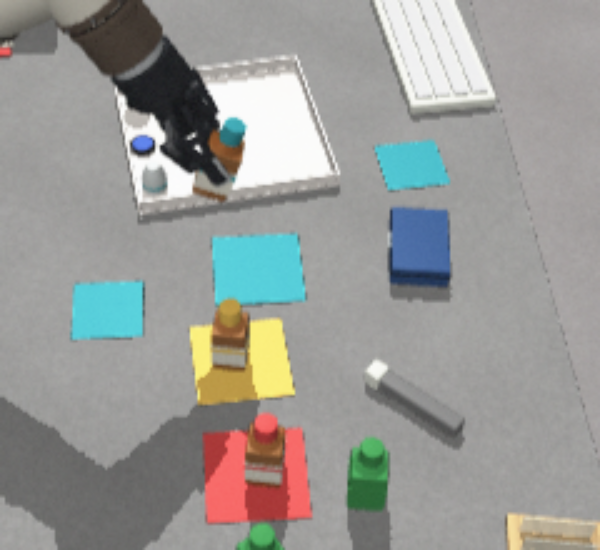

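The wrist is at its limit: q5 is near -0.16, and q6 is near -3.1. The bottle is held but tilted, at about 18°. I'll fit a kinematic model from the recorded states and search for a tool azimuth that stands the bottle up within the joint ranges.

```bash
cat > kin.py <<'E'
from h import *
from scipy.optimize import least_squares
rot=lambda a,t:R.from_rotvec(np.array(a,float)*t).as_matrix()
D=[([-.8704,.3848,.0077,0,-1.194,-.2586],[267.2,-564.9,231.1],[-0.68981,-0.15488,0.15495,0.69004]),
([.65,.28,-.09,0,-1.2,-2.32],[532.8,206.6,251.3],[-.706,.033,-.033,.706]),
([.46,.62,.43,-.37,-1.97,-2.16],[532.5,206.8,252.7],[[0.762,-0.641,0.092],[-0.07,0.06,0.996],[-0.643,-0.766,0.001]]),
([.44,.85,.36,-.33,-1.7,-2.04],[572.9,207.1,60.8],[[0.762,-0.641,0.092],[-0.069,0.06,0.996],[-0.643,-0.765,0.001]])]
X,Y,Z=np.eye(3)
s=arm.read_state(); D.append((s["joints"],s["position"],s["ee_rot"]))
def fk(q,p,s4=1,s6=1):
    a1,h,L2,a3,L4,lat,L6,s4o,c6=p[:9]
    A=rot(Z,q[0]); B=A@rot(Y,q[1]); C=A@rot(Y,q[1]-q[2])
    E=C@rot(X,s4*q[3])@rot(Y,-q[4])
    pos=A@[a1,lat,h]+B@[0,0,L2]+C@[L4,0,a3]+E@[L6,0,0]
    return pos,E@rot(X,s6*q[5]+c6)@np.array([[0,1,0],[0,0,1],[1,0,0]],float)   # tool y = link x
def mat(o): o=np.array(o); return o if o.shape==(3,3) else R.from_quat(o).as_matrix()
# tool columns: col1(y)=link x
Pm=np.array([[0,1,0],[0,0,1],[1,0,0]],float)
def fit():
    best=None
    for s4 in(1,-1):
      for s6 in(1,-1):
        for c0 in(0,1.57,3.14,-1.57):
          def f(p): return np.concatenate([np.r_[fk(q,p,s4,s6)[0]-x,300*(fk(q,p,s4,s6)[1]-mat(o)).ravel()] for q,x,o in D]+[.01*(p[[0,3]]-0)])
          r=least_squares(f,[0,300,400,0,400,-160,250,0,c0])
          if best is None or r.cost<best[0]: best=(r.cost,r.x,s4,s6,r.fun)
    return best
if __name__=="__main__":
    b=fit(); print(b[0],b[1].round(2).tolist(),b[2],b[3]); print(b[4][:-2].reshape(5,12)[:,:3].round(1),abs(b[4][:-2].reshape(5,12)[:,3:]).max(1).round(1))
    np.save("kin.npy",np.r_[b[1],b[2],b[3]])
E
python3 kin.py
```

```text
6425.58355148031 [258.54, 3.84, 479.43, 55.39, 143.8, -127.91, 233.3, 0.0, -1.57] -1 -1
[[ 16.9  29.4 -17.6]
 [-21.3  21.6 -20.4]
 [ -6.8  -2.3 -11.1]
 [ 30.6  18.5  61.7]
 [ -7.6 -67.4 -12.6]] [0.3 1.4 1.7 1.7 0.3]
```

```bash
cat > kin2.py <<'E'
from kin import *
s4=s6=-1; c6=-np.pi/2
def frames(q):
    A=rot(Z,q[0]); B=A@rot(Y,q[1]); C=A@rot(Y,q[1]-q[2]); F=C@rot(X,s4*q[3]); E=F@rot(Y,-q[4]); T=E@rot(X,s6*q[5]+c6)@Pm
    return A,B,C,F,E,T
def J(q):
    A,B,C,F,E,T=frames(q)
    return np.column_stack([A[:,0],A[:,1],A[:,2],B[:,0],B[:,2],C[:,0],C[:,2],F[:,1],F[:,2],E[:,0],E[:,2]])
if __name__=="__main__":
    M=np.vstack([J(q) for q,_,_ in D]); y=np.concatenate([x for _,x,_ in D])
    for name,cols in [("base",[0,1,2,4,5,6,9]),("+bx",[0,1,2,3,4,5,6,9]),("+F",[0,1,2,4,5,6,7,8,9]),("noa1",[1,2,4,5,6,9]),("noa1+F",[1,2,4,5,6,7,9]),("all",list(range(11)))]:
        lam=0.02*np.eye(len(cols)); p=np.linalg.lstsq(np.vstack([M[:,cols],lam]),np.r_[y,np.zeros(len(cols))],rcond=None)[0]
        print(name,dict(zip(cols,p.round(0))),(M[:,cols]@p-y).reshape(-1,3).round(0).tolist())
E
python3 kin2.py
```

```text
base {0: np.float64(259.0), 1: np.float64(-128.0), 2: np.float64(5.0), 4: np.float64(478.0), 5: np.float64(144.0), 6: np.float64(55.0), 9: np.float64(232.0)} [[17.0, 30.0, -18.0], [-21.0, 22.0, -20.0], [-7.0, -2.0, -11.0], [31.0, 18.0, 62.0], [-8.0, -67.0, -13.0]]
+bx {0: np.float64(33.0), 1: np.float64(-123.0), 2: np.float64(73.0), 3: np.float64(171.0), 4: np.float64(419.0), 5: np.float64(226.0), 6: np.float64(107.0), 9: np.float64(182.0)} [[25.0, 27.0, 0.0], [-9.0, 37.0, 13.0], [-3.0, -14.0, -16.0], [7.0, -5.0, 8.0], [-1.0, -53.0, -5.0]]
+F {0: np.float64(10.0), 1: np.float64(-2.0), 2: np.float64(157.0), 4: np.float64(557.0), 5: np.float64(413.0), 6: np.float64(1.0), 7: np.float64(-157.0), 8: np.float64(-0.0), 9: np.float64(292.0)} [[-0.0, 1.0, -1.0], [1.0, -1.0, 0.0], [1.0, 0.0, -0.0], [0.0, 0.0, 1.0], [0.0, 0.0, -0.0]]
noa1 {1: np.float64(-139.0), 2: np.float64(-113.0), 4: np.float64(702.0), 5: np.float64(293.0), 6: np.float64(155.0), 9: np.float64(344.0)} [[9.0, 22.0, -1.0], [-32.0, -0.0, 5.0], [-40.0, 10.0, 38.0], [43.0, 52.0, 25.0], [-34.0, -99.0, -67.0]]
noa1+F {1: np.float64(1.0), 2: np.float64(158.0), 4: np.float64(563.0), 5: np.float64(421.0), 6: np.float64(2.0), 7: np.float64(-160.0), 9: np.float64(295.0)} [[-1.0, 1.0, -0.0], [1.0, -2.0, 1.0], [-0.0, 1.0, 1.0], [-0.0, 0.0, -1.0], [-0.0, 1.0, -1.0]]
all {0: np.float64(8.0), 1: np.float64(-5.0), 2: np.float64(156.0), 3: np.float64(3.0), 4: np.float64(550.0), 5: np.float64(409.0), 6: np.float64(8.0), 7: np.float64(-153.0), 8: np.float64(-3.0), 9: np.float64(288.0), 10: np.float64(4.0)} [[0.0, 1.0, -0.0], [1.0, -0.0, 1.0], [-0.0, 0.0, -1.0], [0.0, -0.0, 1.0], [0.0, -0.0, -0.0]]
```

The model now fits to 1 mm: a lateral wrist offset of 160 mm that rolls with q4. I'll search azimuths for the placing pose.

```bash
cat > ik.py <<'E'
from kin2 import *
P=np.array([1,158,563,421,2,-160,295.]); cols=[1,2,4,5,6,7,9]
lo=np.array([-3.14,-1.21,-1.07,-3.16,-2.99,-3.1])+.06; hi=np.array([3.14,2.06,1.41,2.05,-.16,3.1])-.06
FK=lambda q:(J(q)[:,cols]@P,frames(q)[5])
M0=R.from_quat([-0.652,0.273,0.211,0.675]).as_matrix()
b=M0.T@(np.array([502.5,213,24])-[536.9,210.1,12.6]); ax=M0.T@np.array([.9955,-.095,0])
Mref=M0@rot(Z,-np.pi/2); 
v=Mref@ax; Mref=R.align_vectors([Z],[v])[0].as_matrix()@Mref   # bottle upright
h0=np.arctan2(Mref[1,1],Mref[0,1]); Mref=rot(Z,-h0)@Mref          # approach azimuth 0
def pose(base,phi): M=rot(Z,phi)@Mref; return np.array(base)-M@b,M
def solve(base,phi,q0):
    x,M=pose(base,phi)
    f=lambda q:np.r_[(FK(q)[0]-x)/300,(FK(q)[1]-M).ravel()]
    r=least_squares(f,np.clip(q0,lo+.01,hi-.01),bounds=(lo,hi)); return r.x,r.cost
def wrist(q): # heights of wrist centre / offset point
    A,B,C,F,E,T=frames(q); w=A@[0,1,158]+B@[0,0,563]+C@[421,0,2]; return w,w+F@[0,-160,0]
if __name__=="__main__":
    rng=np.random.default_rng(0); q=arm.read_state()["joints"]; print("b",b.round(1),"ax",ax.round(3), "Mref",Mref.round(2).tolist())
    for deg in range(-180,180,20):
        S=[]
        for k in range(14):
            q0=q if k==0 else rng.uniform(lo,hi)
            x,c=solve([573,-26,10],np.radians(deg),q0)
            if c<1e-5 and not any(abs(x-s).max()<.1 for s in S):
                S.append(x); w,o=wrist(x); print(deg,x.round(2).tolist(),"dq",abs(x-q).max().round(2),"w",w.round(0).tolist(),o.round(0).tolist())
E
python3 ik.py
```

```text
b [-33.8  13.5  -0.3] ax [ 0.765 -0.644 -0.002] Mref [[0.64, 0.77, -0.0], [0.0, -0.0, 1.0], [0.77, -0.64, -0.0]]
-180 [0.17, 0.91, 0.27, -0.13, -1.79, 1.44] dq 4.41 w [773.0, 132.0, 251.0] [787.0, -26.0, 234.0]
-160 [0.27, 0.9, 0.16, 0.06, -1.7, 1.63] dq 4.61 w [726.0, 199.0, 227.0] [775.0, 47.0, 234.0]
-140 [0.36, 0.85, -0.01, 0.26, -1.55, 1.79] dq 4.77 w [654.0, 245.0, 208.0] [737.0, 111.0, 234.0]
-120 [0.43, 0.79, -0.23, 0.47, -1.35, 1.89] dq 4.86 w [565.0, 263.0, 197.0] [680.0, 159.0, 234.0]
-100 [0.48, 0.71, -0.47, 0.73, -1.13, 1.91] dq 4.88 w [468.0, 245.0, 194.0] [611.0, 185.0, 234.0]
-80 [0.45, 0.63, -0.73, 1.14, -0.95, 1.83] dq 4.81 w [379.0, 184.0, 203.0] [536.0, 185.0, 234.0]
-60 [0.27, 0.55, -0.93, 1.74, -0.85, 1.69] dq 4.67 w [322.0, 91.0, 220.0] [466.0, 160.0, 234.0]
0 [-0.42, 0.47, -0.67, -2.44, -0.5, 1.21] dq 4.19 w [395.0, -175.0, 277.0] [359.0, -26.0, 234.0]
20 [-0.33, 0.46, -0.45, -1.73, -0.51, 0.66] dq 3.64 w [481.0, -163.0, 331.0] [371.0, -99.0, 234.0]
40 [-0.31, 0.5, -0.33, -1.37, -0.72, 0.54] dq 3.52 w [529.0, -170.0, 340.0] [409.0, -163.0, 234.0]
60 [-0.3, 0.57, -0.2, -1.14, -0.96, 0.55] dq 3.53 w [582.0, -177.0, 339.0] [466.0, -211.0, 234.0]
80 [-0.26, 0.65, -0.05, -0.96, -1.2, 0.62] dq 3.6 w [641.0, -170.0, 334.0] [535.0, -237.0, 234.0]
100 [-0.2, 0.73, 0.09, -0.81, -1.41, 0.72] dq 3.69 w [700.0, -142.0, 327.0] [610.0, -237.0, 234.0]
120 [-0.12, 0.8, 0.21, -0.66, -1.59, 0.85] dq 3.83 w [750.0, -93.0, 315.0] [680.0, -212.0, 234.0]
140 [-0.03, 0.86, 0.29, -0.5, -1.73, 1.02] dq 3.99 w [783.0, -25.0, 299.0] [737.0, -164.0, 234.0]
160 [0.07, 0.9, 0.32, -0.32, -1.8, 1.22] dq 4.2 w [792.0, 54.0, 277.0] [774.0, -100.0, 234.0]
```

The placing pose works with the approach azimuth near 180° (hand leaning away from the base, q ≈ [.17,.91,.27,-.13,-1.79,1.44]). The route is tool back to vertical, roll half a turn about the tool y axis, then tilt.

```bash
python3 -m creep '[{"delta_pos":[0,0,0],"rot":[0,0,0.06],"jaw":30},{"delta_pos":[0,0,0],"rot":[0,0,0.1],"jaw":30},{"delta_pos":[0,0,0],"rot":[0,0,0.1],"jaw":30},{"delta_pos":[0,0,0],"rot":[0,0,0.1],"jaw":30},{"delta_pos":[0,0,0],"rot":[0,0,0.1],"jaw":30},{"delta_pos":[0,0,0],"rot":[0,0,0.06],"jaw":30},{"delta_pos":[0,0,0],"rot":[0,0,0],"jaw":30},{"delta_pos":[0,0,0],"rot":[0,0,0],"jaw":30},{"delta_pos":[0,0,0],"rot":[0,0,0],"jaw":30},{"delta_pos":[0,0,0],"rot":[0,0,0],"jaw":30}]' >/dev/null
python3 -c "from h import *; st()"
```

```text
t 10.22 tcp [551.8 -78.9 224.5] q [ 0.24  0.15 -0.46  0.28 -0.77 -2.16] F [ 0.3  0.4 -0.5] w 39.6
[[0.955, 0.242, 0.172], [-0.143, -0.135, 0.981], [0.261, -0.961, -0.094]]
```

```bash
python3 -m creep '[{"delta_pos":[0,0,0],"rot":[0.03,0,0.087],"jaw":30},{"delta_pos":[0,0,0],"rot":[0.03,0,0.087],"jaw":30},{"delta_pos":[0,0,0],"rot":[0.03,0,0.087],"jaw":30},{"delta_pos":[0,0,0],"rot":[0,-0.06,0],"jaw":30},{"delta_pos":[0,0,0],"rot":[0,-0.12,0],"jaw":30},{"delta_pos":[0,0,0],"rot":[0,-0.12,0],"jaw":30},{"delta_pos":[0,0,0],"rot":[0,-0.12,0],"jaw":30},{"delta_pos":[0,0,0],"rot":[0,-0.12,0],"jaw":30},{"delta_pos":[0,0,0],"rot":[0,-0.12,0],"jaw":30},{"delta_pos":[0,0,0],"rot":[0,-0.12,0],"jaw":30}]' >/dev/null
python3 -m creep '[{"delta_pos":[0,0,0],"rot":[0,-0.12,0],"jaw":30},{"delta_pos":[0,0,0],"rot":[0,-0.12,0],"jaw":30},{"delta_pos":[0,0,0],"rot":[0,-0.12,0],"jaw":30},{"delta_pos":[0,0,0],"rot":[0,-0.12,0],"jaw":30},{"delta_pos":[0,0,0],"rot":[0,-0.12,0],"jaw":30},{"delta_pos":[0,0,0],"rot":[0,-0.12,0],"jaw":30},{"delta_pos":[0,0,0],"rot":[0,-0.12,0],"jaw":30},{"delta_pos":[0,0,0],"rot":[0,-0.12,0],"jaw":30},{"delta_pos":[0,0,0],"rot":[0,-0.12,0],"jaw":30},{"delta_pos":[0,0,0],"rot":[0,-0.12,0],"jaw":30}]' >/dev/null
python3 -m creep '[{"delta_pos":[0,0,0],"rot":[0,-0.12,0],"jaw":30},{"delta_pos":[0,0,0],"rot":[0,-0.12,0],"jaw":30},{"delta_pos":[0,0,0],"rot":[0,-0.12,0],"jaw":30},{"delta_pos":[0,0,0],"rot":[0,-0.12,0],"jaw":30},{"delta_pos":[0,0,0],"rot":[0,-0.12,0],"jaw":30},{"delta_pos":[0,0,0],"rot":[0,-0.12,0],"jaw":30},{"delta_pos":[0,0,0],"rot":[0,-0.12,0],"jaw":30},{"delta_pos":[0,0,0],"rot":[0,-0.12,0],"jaw":30},{"delta_pos":[0,0,0],"rot":[0,-0.12,0],"jaw":30},{"delta_pos":[0,0,0],"rot":[0,-0.12,0],"jaw":30}]' >/dev/null
cat > goal.py <<'E'
from ik import *
s,M=st(); phi=np.arctan2(M[1,0],M[0,0]); print("heading",np.degrees(phi).round(1))
for z in(110,8): 
    x,Mt=pose([573,-26,z],phi); qs,c=solve([573,-26,z],phi,s["joints"]); print(z,"T",x.round(0),"d tool",(M.T@(x-s["position"])).round(1),"rot tool",R.from_matrix(M.T@Mt).as_rotvec().round(3),"q",qs.round(2),c.round(6))
print("base",(s["position"]+M@b).round(1),"axis",(M@ax).round(3))
E
python3 goal.py
```

```text
t 12.72 tcp [552.2 -79.3 225.3] q [ 0.15  0.27 -0.17  0.01 -1.12  1.3 ] F [ 0.3  0.7 -0.3] w 39.3
[[-0.993, 0.004, -0.118], [0.118, -0.006, -0.993], [-0.004, -1.0, 0.006]]
heading 173.2
110 T [562. -25. 145.] d tool [ -2.6  80.5 -55.4] rot tool [-0.006 -0.004 -0.876] q [ 0.13  0.81  0.35 -0.21 -1.96  1.33] 0.0
8 T [562. -25.  43.] d tool [ -2.2 182.5 -56. ] rot tool [-0.006 -0.004 -0.876] q [ 0.13  0.92  0.3  -0.2  -1.8   1.36] 0.0
base [585.8 -83.  211.9] axis [-0.762  0.096  0.641]
```

```bash
python3 -m creep '[{"delta_pos":[0,0,-7],"rot":[0,0,-0.11],"jaw":30},{"delta_pos":[0,0,-7],"rot":[0,0,-0.11],"jaw":30},{"delta_pos":[0,0,-7],"rot":[0,0,-0.11],"jaw":30},{"delta_pos":[0,0,-7],"rot":[0,0,-0.11],"jaw":30},{"delta_pos":[0,0,-7],"rot":[0,0,-0.11],"jaw":30},{"delta_pos":[0,0,-7],"rot":[0,0,-0.11],"jaw":30},{"delta_pos":[0,0,-7],"rot":[0,0,-0.11],"jaw":30},{"delta_pos":[0,0,-7],"rot":[0,0,-0.106],"jaw":30},{"delta_pos":[0,0,0],"rot":[0,0,0],"jaw":30},{"delta_pos":[0,0,0],"rot":[0,0,0],"jaw":30}]' >/dev/null
python3 goal.py; python3 - <<'E'
from h import *
im=arm.get_image("side"); cv2.imwrite("pics/s2.png",cv2.resize(im[100:320,220:460],None,fx=2.5,fy=2.5,interpolation=cv2.INTER_CUBIC)[:,:,::-1])
E
```

```text
t 13.55 tcp [560.2 -23.5 222.7] q [ 0.13  0.74  0.43 -0.23 -2.11  1.28] F [ 0.1  0.1 -1.6] w 39.5
[[-0.636, -0.761, -0.124], [0.085, 0.09, -0.992], [0.767, -0.642, 0.007]]
heading 172.4
110 T [562. -25. 145.] d tool [-61.   49.    0.7] rot tool [-0.011 -0.002  0.003] q [ 0.13  0.81  0.36 -0.22 -1.97  1.32] 0.0
8 T [562. -25.  43.] d tool [-139.2  114.5   -0. ] rot tool [-0.011 -0.002  0.003] q [ 0.13  0.92  0.3  -0.2  -1.8   1.35] 0.0
base [571.4 -24.8 188.2] axis [0.004 0.008 1.   ]
```

View pics/s2.png

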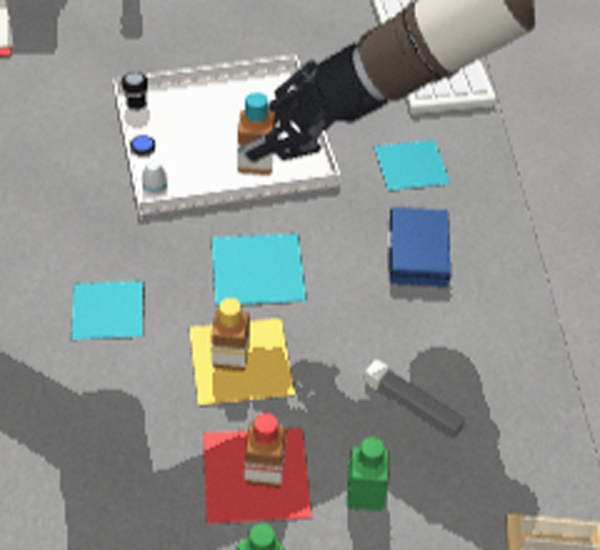

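The side view shows the bottle upright in the hand, with its cap at crop (256,105) and base at (255,172); the other things are undisturbed. I'm descending.

```bash
python3 -m creep '[{"delta_pos":[-15.3,12.8,0],"rot":[-0.01,0,0],"jaw":30},{"delta_pos":[-15.3,12.8,0],"rot":[0,0,0],"jaw":30},{"delta_pos":[-15.3,12.8,0],"rot":[0,0,0],"jaw":30},{"delta_pos":[-15.3,12.8,0],"rot":[0,0,0],"jaw":30},{"delta_pos":[-15.3,12.8,0],"rot":[0,0,0],"jaw":30},{"delta_pos":[-15.3,12.8,0],"rot":[0,0,0],"jaw":30},{"delta_pos":[-15.3,12.8,0],"rot":[0,0,0],"jaw":30},{"delta_pos":[-12.3,10.2,0],"rot":[0,0,0],"jaw":30},{"delta_pos":[0,0,0],"rot":[0,0,0],"jaw":30},{"delta_pos":[0,0,0],"rot":[0,0,0],"jaw":30}]' >/dev/null
python3 goal.py; python3 - <<'E'
from h import *
im=arm.get_image("side"); cv2.imwrite("pics/s3.png",cv2.resize(im[130:280,270:390],None,fx=4,fy=4,interpolation=cv2.INTER_CUBIC)[:,:,::-1])
c=arm.calibration("side")
for p in([553,-46,28],[593,-46,28],[573,-6,28]):
    v=np.array(c["intrinsics"])@(np.array(c["R"])@p+c["t"]); print((v[:2]/v[2]).round(1),((v[:2]/v[2]-[270,130])*4).round(0))
E
```

```text
t 14.43 tcp [561.  -23.9  70.9] q [ 0.13  0.88  0.31 -0.21 -1.84  1.34] F [ 0.4 -0.6 -0.2] w 39.5
[[-0.64, -0.758, -0.131], [0.084, 0.1, -0.991], [0.764, -0.645, -0.0]]
heading 172.5
110 T [562. -25. 145.] d tool [ 55.7 -48.1   0.9] rot tool [ 0.001 -0.002 -0.002] q [ 0.13  0.81  0.36 -0.21 -1.97  1.32] 0.0
8 T [562. -25.  43.] d tool [-22.2  17.7   0.9] rot tool [ 0.001 -0.002 -0.002] q [ 0.13  0.92  0.3  -0.2  -1.8   1.36] 0.0
base [572.4 -25.   36.4] axis [-0.001  0.001  1.   ]
[315.8 207.1] [183. 308.]
[328.4 206.7] [234. 307.]
[321.5 197.5] [206. 270.]
```

View pics/s3.png

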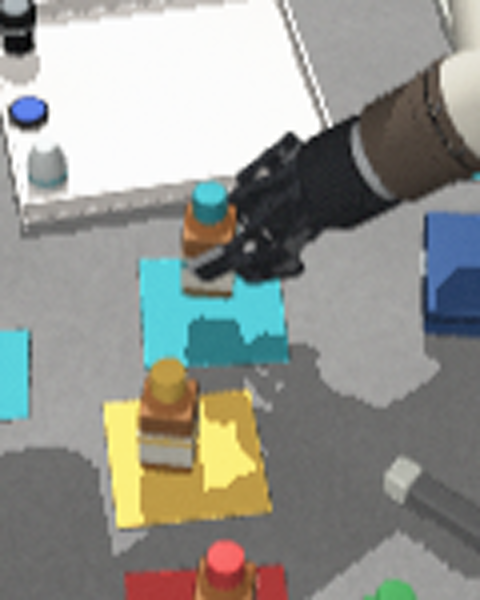

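The picture agrees with the model: the base is about 36 mm up, over the card centre. Lowering further, then slowly with force checks.

```bash
python3 -m creep '[{"delta_pos":[-4.6,3.9,0],"rot":[0,0,0],"jaw":30},{"delta_pos":[-4.6,3.9,0],"rot":[0,0,0],"jaw":30},{"delta_pos":[-4.6,3.9,0],"rot":[0,0,0],"jaw":30},{"delta_pos":[-3.8,3.2,0],"rot":[0,0,0],"jaw":30},{"delta_pos":[-2.3,1.9,0],"rot":[0,0,0],"jaw":30},{"delta_pos":[-0.8,0.6,0],"rot":[0,0,0],"jaw":30},{"delta_pos":[-0.8,0.6,0],"rot":[0,0,0],"jaw":30},{"delta_pos":[0,0,0],"rot":[0,0,0],"jaw":30},{"delta_pos":[0,0,0],"rot":[0,0,0],"jaw":30},{"delta_pos":[0,0,0],"rot":[0,0,0],"jaw":30}]'
python3 goal.py | tail -1
python3 -m creep '[{"delta_pos":[-0.8,0.6,0],"rot":[0,0,0],"jaw":30},{"delta_pos":[0,0,0],"rot":[0,0,0],"jaw":30},{"delta_pos":[-0.8,0.6,0],"rot":[0,0,0],"jaw":30},{"delta_pos":[0,0,0],"rot":[0,0,0],"jaw":30},{"delta_pos":[-0.8,0.6,0],"rot":[0,0,0],"jaw":30},{"delta_pos":[0,0,0],"rot":[0,0,0],"jaw":30},{"delta_pos":[0,0,0],"rot":[0,0,0],"jaw":30},{"delta_pos":[0,0,0],"rot":[0,0,0],"jaw":30},{"delta_pos":[0,0,0],"rot":[0,0,0],"jaw":30},{"delta_pos":[0,0,0],"rot":[0,0,0],"jaw":30}]'
python3 goal.py | tail -1
```

```text
clock: 15.32
position: [561.4, -23.5, 42.1]
ee_rot: [-0.255, 0.66, -0.62, -0.339]
contact_force: [0.2, 0.6, -0.7]
gripper_width: 39.2
base [572.8 -24.7   7.5] axis [-0.001  0.001  1.   ]
clock: 16.15
position: [561.4, -23.6, 38.9]
ee_rot: [-0.256, 0.66, -0.62, -0.34]
contact_force: [-0.7, 0.4, -1.3]
gripper_width: 39.6
base [572.8 -24.7   4.4] axis [-0.     0.001  1.   ]
```

```bash
python3 -m creep '[{"delta_pos":[-0.8,0.6,0],"rot":[0,0,0],"jaw":30},{"delta_pos":[0,0,0],"rot":[0,0,0],"jaw":30},{"delta_pos":[0,0,0],"rot":[0,0,0],"jaw":30},{"delta_pos":[0,0,0],"rot":[0,0,0],"jaw":30},{"delta_pos":[0,0,0],"rot":[0,0,0],"jaw":30},{"delta_pos":[0,0,0],"rot":[0,0,0],"jaw":30},{"delta_pos":[0,0,0],"rot":[0,0,0],"jaw":30},{"delta_pos":[0,0,0],"rot":[0,0,0],"jaw":30},{"delta_pos":[0,0,0],"rot":[0,0,0],"jaw":30},{"delta_pos":[0,0,0],"rot":[0,0,0],"jaw":30}]'
python3 -m creep '[{"delta_pos":[-0.8,0.6,0],"rot":[0,0,0],"jaw":30},{"delta_pos":[0,0,0],"rot":[0,0,0],"jaw":30},{"delta_pos":[0,0,0],"rot":[0,0,0],"jaw":30},{"delta_pos":[0,0,0],"rot":[0,0,0],"jaw":30},{"delta_pos":[0,0,0],"rot":[0,0,0],"jaw":30},{"delta_pos":[0,0,0],"rot":[0,0,0],"jaw":30},{"delta_pos":[0,0,0],"rot":[0,0,0],"jaw":30},{"delta_pos":[0,0,0],"rot":[0,0,0],"jaw":30},{"delta_pos":[0,0,0],"rot":[0,0,0],"jaw":30},{"delta_pos":[0,0,0],"rot":[0,0,0],"jaw":30}]'
```

```text
clock: 16.98
position: [561.5, -23.6, 37.8]
ee_rot: [-0.256, 0.66, -0.62, -0.34]
contact_force: [-0.1, 0.0, -0.1]
gripper_width: 39.3
clock: 17.82
position: [561.5, -23.6, 36.9]
ee_rot: [-0.256, 0.66, -0.62, -0.34]
contact_force: [0.2, 0.1, -0.6]
gripper_width: 39.3
```

```bash
python3 -m creep '[{"delta_pos":[-0.8,0.6,0],"rot":[0,0,0],"jaw":30},{"delta_pos":[0,0,0],"rot":[0,0,0],"jaw":30},{"delta_pos":[0,0,0],"rot":[0,0,0],"jaw":30},{"delta_pos":[0,0,0],"rot":[0,0,0],"jaw":30},{"delta_pos":[0,0,0],"rot":[0,0,0],"jaw":30},{"delta_pos":[0,0,0],"rot":[0,0,0],"jaw":30},{"delta_pos":[0,0,0],"rot":[0,0,0],"jaw":30},{"delta_pos":[0,0,0],"rot":[0,0,0],"jaw":30},{"delta_pos":[0,0,0],"rot":[0,0,0],"jaw":30},{"delta_pos":[0,0,0],"rot":[0,0,0],"jaw":30}]'
python3 -m creep '[{"delta_pos":[-0.6,0.5,0],"rot":[0,0,0],"jaw":30},{"delta_pos":[0,0,0],"rot":[0,0,0],"jaw":30},{"delta_pos":[0,0,0],"rot":[0,0,0],"jaw":30},{"delta_pos":[0,0,0],"rot":[0,0,0],"jaw":30},{"delta_pos":[0,0,0],"rot":[0,0,0],"jaw":30},{"delta_pos":[0,0,0],"rot":[0,0,0],"jaw":30},{"delta_pos":[0,0,0],"rot":[0,0,0],"jaw":30},{"delta_pos":[0,0,0],"rot":[0,0,0],"jaw":30},{"delta_pos":[0,0,0],"rot":[0,0,0],"jaw":30},{"delta_pos":[0,0,0],"rot":[0,0,0],"jaw":30}]'
```

```text
clock: 18.65
position: [561.5, -23.6, 35.8]
ee_rot: [-0.256, 0.66, -0.62, -0.34]
contact_force: [-0.6, 0.5, -1.3]
gripper_width: 39.5
clock: 19.48
position: [561.7, -23.6, 35.5]
ee_rot: [-0.256, 0.66, -0.62, -0.339]
contact_force: [1.0, 0.3, 4.6]
gripper_width: 39.6
```

Contact: +4.6 N. Releasing, checking, then withdrawing along the approach.

```bash
python3 -m creep '[{"delta_pos":[0,0,0],"rot":[0,0,0],"jaw":42},{"delta_pos":[0,0,0],"rot":[0,0,0],"jaw":44},{"delta_pos":[0,0,0],"rot":[0,0,0],"jaw":47},{"delta_pos":[0,0,0],"rot":[0,0,0],"jaw":52},{"delta_pos":[0,0,0],"rot":[0,0,0],"jaw":60},{"delta_pos":[0,0,0],"rot":[0,0,0],"jaw":70},{"delta_pos":[0,0,0],"rot":[0,0,0],"jaw":70},{"delta_pos":[0,0,0],"rot":[0,0,0],"jaw":70},{"delta_pos":[0,0,0],"rot":[0,0,0],"jaw":70},{"delta_pos":[0,0,0],"rot":[0,0,0],"jaw":70}]'
python3 -m creep '[{"delta_pos":[0,-5,0],"rot":[0,0,0],"jaw":70},{"delta_pos":[0,-10,0],"rot":[0,0,0],"jaw":70},{"delta_pos":[0,-15,0],"rot":[0,0,0],"jaw":70},{"delta_pos":[0,-20,0],"rot":[0,0,0],"jaw":70},{"delta_pos":[0,-20,0],"rot":[0,0,0],"jaw":70},{"delta_pos":[0,-20,0],"rot":[0,0,0],"jaw":70},{"delta_pos":[0,-20,0],"rot":[0,0,0],"jaw":70},{"delta_pos":[0,-10,0],"rot":[0,0,0],"jaw":70},{"delta_pos":[0,0,0],"rot":[0,0,0],"jaw":70},{"delta_pos":[0,0,0],"rot":[0,0,0],"jaw":70}]'
python3 - <<'E'
from h import *
im=arm.get_image("side"); a=cv2.resize(im[110:320,240:420],(514,600),interpolation=cv2.INTER_CUBIC); cv2.imwrite("pics/s4.png",a[:,:,::-1])
arm.get_image("top")
for c in("side","top"):
  for d in arm.masks_of(c,"bottle_teal")[:2]:
    p=cv2.findNonZero(d["pixels"].astype(np.uint8))[:,0]; print(c,d["p"],p.min(0),p.max(0),ray(c,[p[:,0].mean(),p[:,1].max()],3).round(0),ray(c,d["location"],45).round(0))
E
```

```text
clock: 20.32
position: [561.6, -23.5, 35.1]
ee_rot: [-0.256, 0.66, -0.62, -0.34]
contact_force: [-1.3, -0.7, -0.4]
gripper_width: 70.1
clock: 21.15
position: [652.7, -35.7, 112.2]
ee_rot: [-0.255, 0.66, -0.62, -0.339]
contact_force: [-0.1, 0.1, -0.7]
gripper_width: 69.9
side 0.65 [315 185] [328 212] [572. -46.   3.] [571. -20.  45.]
top 0.82 [301 198] [317 215] [552. -27.   3.] [577. -28.  45.]
```

View pics/s4.png

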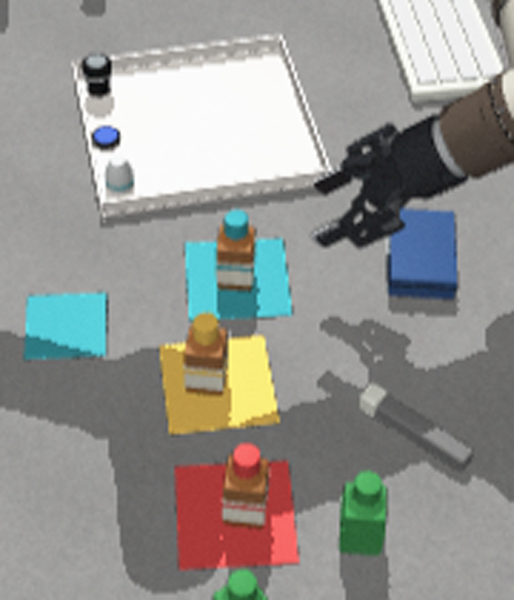

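The side view shows the bottle standing on the teal card, cap at crop (236,222) and base edge at (236,290). The hand is clear and everything else is in place. Handing in.

```bash
python3 -c "
from bench import arm
print(arm.job_done())"
```

```text
the job is handed in; nothing more can be done
None
```

The teal-capped bottle is out of the tray and stands upright, released, on the 115 mm teal card. I handed the job in at about 21 s of the 45 s allowed; no verdict is reported.

**How it went:** I gripped the bottle with the tool tilted 40°. The first way of turning it upright ran into the wrist joint limits and left it about 18° off vertical in the hand. I brought the tool back to vertical, rolled it half a turn, tilted it the other way and set the bottle down until the force reading rose to 4.6 N. Then I opened the jaws and backed off.

**Last checks:**
- **Position:** Camera estimates put the bottle at about (571 to 577, -20 to -28) mm. The card centre is about (573, -26) mm, so it is within about 6 mm.
- **Upright:** The last side picture shows it standing, with the hand clear of it.
- **Other things:** In that picture the other bottles, the lens parts, the torch and the slide box look undisturbed. I did not measure their positions again afterwards.

**One disagreement:** The bottle touched the card about 2 mm lower than I had estimated, which is within the calibration error.

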